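Hold the angle gauge at its set mark on the chute rest

TASK

I am about to fit the bean chute at its set angle and need the angle gauge as a template. Slide the gauge straight up out of its slot in the wooden rack, stand it upright with the middle of its bottom edge square across the taller ridge of the steel chute rest, then rock it sideways on that ridge until its swinging pointer settles on the set tab. Finish while holding it there, still gripped, steady and resting lightly on the ridge, without disturbing anything else on the bench.

Things in the scene. Friction and masses are not known exactly. Their poses are not given: they have to be found in the camera images.
- gauge_mid (a point): Centre of the angle gauge: flat square aluminium plate, 150 wide (its y), 160 tall (its z, up), 8 mm thick (its x), about 0.3 kg, white dial and needle alike on both faces. Grip its top 25 mm across the thickness from above. It starts upright in a rack slot, top edge 168 mm above the bench; the two plain panels in the other slots are only 60 mm tall.
- gauge_foot (a point): Middle of the gauge's straight bottom edge, 80 mm below gauge_mid; same axes as the gauge.
- pointer (a joint): Angle (rad) of the weighted needle about the gauge's x axis; pivot on the plate's centre line, 132 mm above its bottom edge. 0 = pointing at the middle of the bottom edge, positive = swung to the gauge's +y side. It hangs plumb about 1.5 s after the plate is still, so turning the gauge by an angle about its own x changes this by minus that angle.
- mark (a joint): Angle (rad) of the set tab about the same pivot, in the same sense as the pointer: it differs every time, between 0.22 and 0.4, on the +y side, and stays put. The pointer is on the mark when the two values are equal.
- pointer_tip (a point): Tip of the needle, 78 mm from the pivot: a thin dark needle 4 mm wide with a round weight 14 mm across two thirds of the way down it.
- mark_tip (a point): Inner end of the set tab, 82 mm from the pivot, just beyond the needle's tip: a dark tab 12 mm wide and 20 mm long with a narrower nose pointing to the pivot.
- rack: Fixed wooden rack, 114 (its x) by 170 (its y) by 40 mm tall, origin under its centre. Three parallel slots along its y at x = -40, 0 and +40 mm, each 10 mm wide, 154 long, 32 deep (slot floor 8 mm above the bench). The gauge stands in one of them, its x along the rack's x.
- ridge_top (a point): Middle of the crest of the taller ridge of the fixed dark steel chute rest (foot 80 x 100 mm), 77 mm above the bench: a bar 16 mm across, 60 mm long, along this point's x. Sprung: gives straight down 10 mm at most, 0.9 N per mm. A lower fixed ridge lies parallel, 42 mm to its +y side and 33 mm lower, clear of the gauge at any set angle.

How it is judged:
By the outcome, as a careful person would: the job done as asked, in the order asked, and still so for the second after the job is handed in, while the arm keeps its last pose, push and grip.
It also fails if it takes over 51 s, if anything falls off the work surface, if the arm or the gripper's body presses on something with over 40 N, if the wrist force passes 120 N, or if a joint passes its speed limit or range.

ROBOT

A 6-joint arm with a two-finger parallel gripper is mounted at the origin on the work surface. World frame = base frame: x ahead of the robot, y to its left, z up, the work surface at z = 0. Lengths are in m, angles in degrees, forces in N, time in s.
With the tool pointing down it reaches from about 0.3 to 0.75 m from the base axis. Payload 8.5 kg.
Tool frame: the origin (TCP) lies midway between the tips of the shut fingers; the grasp point (between the pads) lies 19 mm behind it; z points along the fingers, y is the line along which they close (so a half turn about z gives the same grasp; the last joint's range is limited). The gripper opens to 85 mm and grips with 20 to 120 N. Pads are 22 mm wide; open, the fingers measure 114 mm over their backs; the gripper's body (76 mm by 85 mm) begins 54 mm behind the grasp point. The pads swing forward as they close: fully open they stand 13 mm farther back than shut.
Start: joints at [-78.627, 21.807, 74.336, -0, 83.858, -12.336], TCP at [0.221, -0.504, 0.231] pointing down, gripper open.
Joint ranges: [-178.18, 178.18], [-50.72, 133.34], [12.68, 142.11], [-81.47, 261.47], [9.98, 163.14], [-165.26, 165.26]. Speed limits (degrees/s): [136.94, 136.94, 180, 180, 180, 180].

INTERFACE

Orientations are given as a 3x3 rotation matrix whose columns are the frame's x, y, z axes.
In Python, from plant import manip, cams, finish_job gives the robot as it stands. The module is installed in compiled form; this text tells all that it offers. Calls block until the motion is done:
- manip.goto(position, orientation): joint-space move of the TCP to a pose.
- manip.move_straight(position, velocity=0.15, rotation=None, stop_force=None): straight line of the TCP; rotation=None keeps the orientation; velocity is the mean speed in m/s. With stop_force (N) it stops when the force on the tool has changed by that much, and returns True; else False.
- manip.move_joints(angles): joint-space move.
- manip.open_gripper() and manip.close(): open the fingers fully, or close them until they stop; the grip force is fixed at half the most.
- manip.hold(seconds).
- manip.ik(position, orientation): joint angles nearest the present ones, or None.
- cams.get_image(name): name is "side" or "top"; returns a dict with "frame" (384x512x3 uint8, blue, green, red), "z_map" (384x512 float32, m along the optical axis (not along the pixel's ray), 0 where there is no reading), "camera_matrix" (3x3 intrinsics, pixels), "R" (3x3) and "t" (3): a world point X has camera coordinates R X + t. Camera axes: x right, y down, z forward; pixel columns grow to the right and rows downward; lengths in m; the calibration is good to about 2 mm. A picture is of the moment at which its call begins.
A pose or a line that the arm cannot do raises manip.IKError and nothing moves.
- finish_job(): hands the job in, once; it reports no verdict.
Trained networks look in a picture, given as the dict that the camera call returned (one of the last four; its "shot" number tells which), for a name from the list of things; names that differ only in an ending like _2 or _b are one class to them, and where a whole thing is asked for, a point or a joint stands for the part that bears it (a point fixed in the world has none). Each returns a list of dicts, best first, with "confidence" (0 to 1); they miss things now and then, are a little off and sometimes report something else, mostly with a low value. They report only what shows in the picture. A call takes as long as a camera call.
- cams.recognise(name, picture): "box" ([left, top, right, bottom] in pixels, round what is visible of it).
Readings, each from a call of its own:
- manip.get_t(): time.
- manip.get_joints(): joint angles.
- manip.get_qd(): joint speeds.
- manip.get_joint_torque(): joint torques, N m.
- manip.get_tcp_pos(): TCP position.
- manip.get_tool_rot(): TCP orientation.
- manip.get_ft_force(): force on the tool from outside, world axes, zero at the start.
- manip.get_moment(): the same for the moment, N m.
- manip.get_grip_width(): finger opening in m.
Only numpy, scipy, OpenCV 4.12 (cv2) and the standard library are available. Lean on these libraries where they do the work, as an engineer would, in place of code of your own. Each camera call takes 0.05 s, during which the arm holds its last target. There are 200 camera calls.

## Working session

There is one attempt and no reset: what is moved stays moved. The work goes in short steps, each a Python script; the robot and the scene stay as the last script left them, time stands still between calls to the robot, and variables do not carry over. Pictures are saved under pics/ and viewed, on a budget of 10 in all, crops included, one or two more only if the job needs it, and the job is handed in when it is done.

```bash
mkdir -p pics; ls
python3 - <<'E'
from plant import manip,cams
import cv2,numpy as np,pickle
for n in("side","top"):
    p=cams.get_image(n); cv2.imwrite(f"pics/{n}0.png",p["frame"]); pickle.dump(p,open(f"{n}0.pkl","wb"))
    print(n,p["camera_matrix"].round(1).tolist(),"cam at",(-p["R"].T@p["t"]).round(3),"fwd",p["R"][2].round(2))
    for k in("gauge_mid","gauge_foot","pointer","pointer_tip","mark_tip","rack","ridge_top"):
        print(k,[(np.round(d["box"]).tolist(),round(d["confidence"],2)) for d in cams.recognise(k,p)[:2]])
print(manip.get_t(), manip.get_ft_force())
E
```

```text
pics
side [[491.3, 0.0, 255.9], [0.0, 491.3, 190.0], [0.0, 0.0, 1.0]] cam at [ 0.521 -0.632  0.781] fwd [ 0.07  0.68 -0.73]
gauge_mid [([208.0, 82.0, 222.0, 176.0], 0.63)]
gauge_foot [([207.0, 82.0, 219.0, 172.0], 0.74)]
pointer []
pointer_tip []
mark_tip []
rack [([208.0, 126.0, 260.0, 188.0], 0.82)]
ridge_top [([213.0, 311.0, 248.0, 325.0], 0.97)]
top [[488.0, 0.0, 252.0], [0.0, 488.0, 189.4], [0.0, 0.0, 1.0]] cam at [0.424 0.011 0.96 ] fwd [ 0.15 -0.01 -0.99]
gauge_mid [([84.0, 201.0, 186.0, 226.0], 0.88)]
gauge_foot [([86.0, 202.0, 184.0, 222.0], 0.69)]
pointer []
pointer_tip []
mark_tip []
rack [([99.0, 163.0, 202.0, 233.0], 0.68)]
ridge_top [([379.0, 196.0, 390.0, 226.0], 0.75)]
0.8 [ 0.02584219  0.31562448 -0.52187239]
```

```bash
python3 -c "
import cv2,numpy as np
a=cv2.imread('pics/side0.png');b=cv2.imread('pics/top0.png')
"
```

```text
(no output)
```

View pics/side0.png

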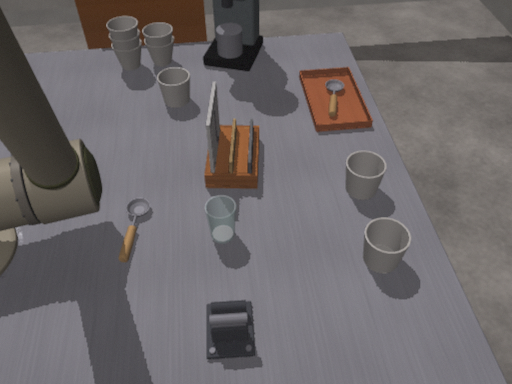

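View pics/top0.png

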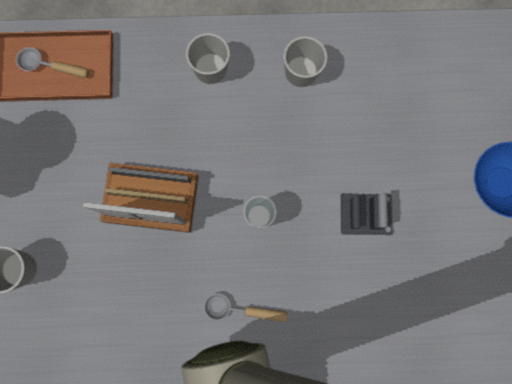

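Side view: gauge edge-on at about (213,125) in the leftmost rack slot, and the chute rest at (229,328), with the glass at (221,218) between them. Top view: gauge top edge from (86,206) to (180,216), and taller ridge at (384,211) with the lower one at (355,211). The dial is edge-on to both cameras, so I'll read the mark after lifting.

```bash
cat > h.py <<'E'
import numpy as np,cv2
def cloud(p):
    z=p["z_map"];K=p["camera_matrix"];v,u=np.mgrid[:z.shape[0],:z.shape[1]]
    C=np.stack([(u-K[0,2])/K[0,0]*z,(v-K[1,2])/K[1,1]*z,z],-1)
    W=(C-p["t"])@p["R"]; W[z==0]=np.nan
    return W
def proj(p,X):
    c=p["R"]@np.asarray(X)+p["t"];q=p["camera_matrix"]@c;return q[:2]/q[2]
def rect(Q):  # min-area rect centre, size, angle of long side
    (c,s,a)=cv2.minAreaRect((Q*1000).astype(np.float32))
    if s[0]<s[1]: s=s[::-1];a+=90
    return np.round(c,1),np.round(s,1),round((a+90)%180-90,1)
E
python3 - <<'E'
import pickle,numpy as np
from h import *
def sel(W,lo,hi,xy,r):
    m=(W[...,2]>lo)&(W[...,2]<hi)&(np.hypot(W[...,0]-xy[0],W[...,1]-xy[1])<r)
    return W[m]
for n in("top","side"):
    W=cloud(pickle.load(open(n+"0.pkl","rb")))
    if n=="top":
        rk=np.nanmedian(W[165:230,100:198].reshape(-1,3),0);rd=np.nanmedian(W[200:222,381:388].reshape(-1,3),0);gl=np.nanmedian(W[200:225,248:272].reshape(-1,3),0);print(rk,rd)
    for nm,lo,hi,c,r in(("gauge",.155,.18,rk,.13),("gauge16",.163,.172,rk,.13),("rack",.033,.046,rk,.12),("panels",.05,.07,rk,.12),("ridge",.068,.083,rd,.06),("low",.036,.05,rd,.07),("foot",.004,.03,rd,.08),("glass",.02,.15,gl,.04)):
        Q=sel(W,lo,hi,c,r)
        if len(Q)>5: print(n,nm,len(Q),"med",np.median(Q,0).round(4),"zmax",Q[:,2].max().round(4),*rect(Q[:,:2]))
E
```

```text
[0.55540195 0.19389386 0.03972565] [ 0.5134199  -0.23910357  0.07501768]
top gauge 500 med [0.5175 0.2019 0.1671] zmax 0.1719 [518. 203.] [148.9   8.3] 81.6
top gauge16 462 med [0.5179 0.2028 0.1673] zmax 0.1719 [518.1 203.1] [148.8   8.3] 81.7
top rack 3580 med [0.5614 0.1931 0.0394] zmax 0.046 [557.9 197.6] [170.5 114.6] 81.7
top panels 828 med [0.5673 0.1945 0.0664] zmax 0.07 [556.8 197.4] [149.2  89.1] 81.8
top ridge 283 med [ 0.514  -0.2373  0.0745] zmax 0.0808 [ 514.7 -238.9] [59.5 16.1] -2.4
top low 363 med [ 0.5158 -0.1985  0.0421] zmax 0.05 [ 515.3 -218. ] [60.  58.8] -3.1
top foot 1269 med [ 0.5104 -0.2179  0.0093] zmax 0.0299 [ 507.4 -234.5] [136.8 128.4] -7.2
top glass 426 med [ 0.5312 -0.017   0.0729] zmax 0.0894 [517.7 -12.6] [57.9 56.7] 88.5
side gauge 234 med [0.5181 0.1924 0.1678] zmax 0.1714 [518.8 203.2] [152.1   8.2] 81.7
side gauge16 193 med [0.5186 0.1975 0.1681] zmax 0.1714 [518.9 204.1] [150.1   8.2] 81.6
side rack 1931 med [0.562  0.1767 0.0401] zmax 0.0459 [558.4 199. ] [176.7 114. ] 81.6
side panels 434 med [0.5631 0.18   0.067 ] zmax 0.07 [558.6 197.8] [152.9  86.9] 81.1
side ridge 378 med [ 0.5156 -0.2409  0.0753] zmax 0.0795 [ 515.7 -238.7] [59.6 16.2] -2.7
side low 481 med [ 0.5173 -0.2018  0.0428] zmax 0.05 [ 516.6 -219.2] [61.1 59.9] 87.6
side foot 1432 med [ 0.516  -0.25    0.0107] zmax 0.03 [ 511.1 -234.7] [138.4 103.8] 72.9
side glass 1099 med [ 0.5186 -0.019   0.0622] zmax 0.0893 [518.8 -12. ] [59.5 58.9] -54.5
```

```bash
cat >> h.py <<'E'
def Rt(yaw,tilt=0.0):
    """Tool pose: tool y (=gauge x dir) at heading yaw deg, tool z down; tilt (rad) about that axis."""
    a=np.radians(yaw);y=np.array([np.cos(a),np.sin(a),0]);z=np.array([0,0,-1.])
    R=np.stack([np.cross(y,z),y,z],1)
    return cv2.Rodrigues(y*tilt)[0]@R
G=np.array([.5184,.2034]);GY=-8.35
RG=np.array([.5152,-.2388]);RY=-2.6
E
python3 - <<'E'
from plant import manip
from h import *
np.set_printoptions(precision=1,suppress=True)
print(manip.get_tool_rot().round(2).tolist())
for yaw0 in(GY,GY+180):
  print("grasp",yaw0,manip.ik([*G,.144],Rt(yaw0)))
  for d in(90,-90):
    for pos in([.5,-.3,.45],[.52,-.25,.42],[.5,-.2,.4]):
      print(" show",d,pos,manip.ik(pos,Rt(yaw0-GY+d)))
  for d in(0,180): print(" ridge",d,[manip.ik([RG[0],RG[1]+.136*np.sin(-t),.213],Rt(yaw0-GY+RY+d,t)) for t in(0,.4,-.4)])
E
```

```text
[[0.92, 0.4, -0.0], [0.4, -0.92, 0.0], [-0.0, -0.0, -1.0]]
grasp -8.35 [ 9.2 26.9 81.3 -0.  71.8 17.6]
 show 90 [0.5, -0.3, 0.45] [ -42.6   23.7   36.4   -0.   119.9 -132.6]
 show 90 [0.52, -0.25, 0.42] [ -37.4   22.2   43.6   -0.   114.2 -127.4]
 show 90 [0.5, -0.2, 0.4] [ -34.4   17.4   54.    -0.   108.7 -124.4]
 show -90 [0.5, -0.3, 0.45] [-42.6  23.7  36.4  -0.  119.9  47.4]
 show -90 [0.52, -0.25, 0.42] [-37.4  22.2  43.6  -0.  114.2  52.6]
 show -90 [0.5, -0.2, 0.4] [-34.4  17.4  54.   -0.  108.7  55.6]
 ridge 0 [array([-36.8,  24.4,  73.3,  -0. ,  82.3, -34.2]), array([-48. ,  32.9,  61.8,  16.2, 101.7, -44.4]), array([-22.2,  21.3,  81.8, -22.9,  70.3, -13.1])]
 ridge 180 [array([-36.8,  24.4,  73.3,  -0. ,  82.3, 145.8]), array([-32.5,  24. ,  77.5, -21.3,  68.1, 156.3]), array([-40.8,  27. ,  72.3,  17.9,  95.1, 141.1])]
grasp 171.65 [   9.2   26.9   81.3   -0.    71.8 -162.4]
 show 90 [0.5, -0.3, 0.45] [-42.6  23.7  36.4  -0.  119.9  47.4]
 show 90 [0.52, -0.25, 0.42] [-37.4  22.2  43.6  -0.  114.2  52.6]
 show 90 [0.5, -0.2, 0.4] [-34.4  17.4  54.   -0.  108.7  55.6]
 show -90 [0.5, -0.3, 0.45] [ -42.6   23.7   36.4   -0.   119.9 -132.6]
 show -90 [0.52, -0.25, 0.42] [ -37.4   22.2   43.6   -0.   114.2 -127.4]
 show -90 [0.5, -0.2, 0.4] [ -34.4   17.4   54.    -0.   108.7 -124.4]
 ridge 0 [array([-36.8,  24.4,  73.3,  -0. ,  82.3, 145.8]), array([-32.5,  24. ,  77.5, -21.3,  68.1, 156.3]), array([-40.8,  27. ,  72.3,  17.9,  95.1, 141.1])]
 ridge 180 [array([-36.8,  24.4,  73.3,  -0. ,  82.3, -34.2]), array([-48. ,  32.9,  61.8,  16.2, 101.7, -44.4]), array([-22.2,  21.3,  81.8, -22.9,  70.3, -13.1])]
```

Run:
```python
from plant import manip,cams
from h import *
import pickle
manip.goto([*G,.28],Rt(GY)); manip.move_straight([*G,.144],velocity=.15)
print("at",manip.get_tcp_pos().round(4),manip.get_ft_force().round(2))
manip.close(); print("w",manip.get_grip_width(),manip.get_ft_force().round(2))
manip.move_straight([*G,.20],velocity=.06); print(manip.get_ft_force().round(2))
manip.move_straight([*G,.30],velocity=.2)
manip.goto([.5,-.27,.43],Rt(-90)); manip.hold(2.0)
print(manip.get_tcp_pos().round(4),manip.get_ft_force().round(2),manip.get_grip_width())
p=cams.get_image("side");pickle.dump(p,open("show.pkl","wb"))
for k in("gauge_mid","pointer","mark","pointer_tip","mark_tip"):
    print(k,[(np.round(d["box"],1).tolist(),round(d["confidence"],2)) for d in cams.recognise(k,p)[:2]])
P=manip.get_tcp_pos();c=proj(p,P-[0,0,.06]).astype(int);print(c)
f=p["frame"];y0=max(c[1]-120,0);x0=max(c[0]-130,0);print("origin",x0,y0)
cv2.imwrite("pics/show.png",cv2.resize(f[y0:y0+200,x0:x0+260],None,fx=3,fy=3,interpolation=cv2.INTER_CUBIC)); print(manip.get_t())
```

```text
at [0.5189 0.2034 0.1448] [-0.6  -0.26  0.45]
w 0.006693288424484583 [ 0.42 -0.6   1.04]
[ 0.24  0.04 -4.11]
[ 0.5  -0.27  0.43] [ 0.5   0.47 -4.22] 0.0068296959664592705
gauge_mid [([121.6, 146.6, 272.3, 260.2], 0.74)]
pointer [([197.2, 179.2, 207.1, 228.9], 0.61)]
mark []
pointer_tip []
mark_tip [([219.4, 227.3, 231.3, 238.9], 0.48)]
[202 210]
origin 72 90
11.0833
```

View pics/show.png

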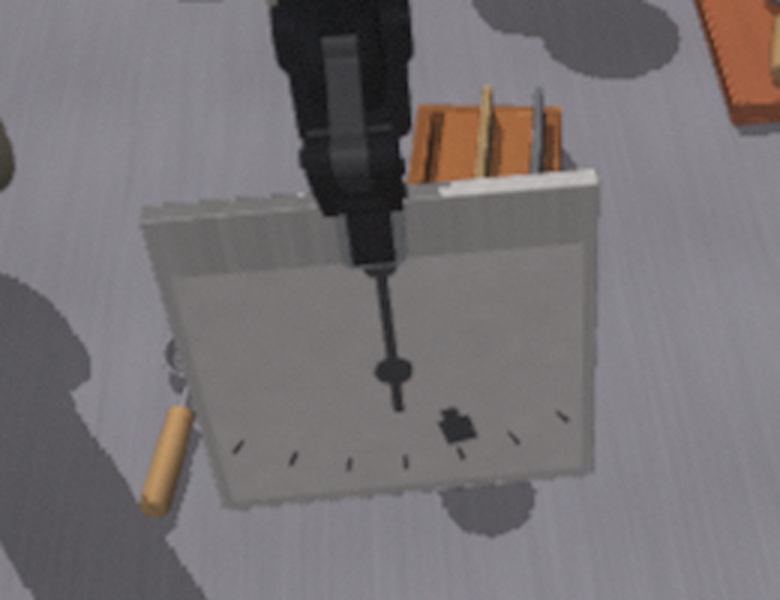

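The crop shows the dial facing the camera. The needle is near plumb with its tip at (399,408), its weight is at (393,370), and the set tab is at (456,426) on the right. So gauge x is tool y, which matches the ridge frame. Next I rectify the dial and measure the angle.

```bash
cat >> h.py <<'E'
def dial(p,P,R,s=5):
    """Rectify the gauge face (tool +y side) to s px/mm; plate coords (y,z) mm about expected pivot."""
    n=R[:,1];ey=-R[:,0] if False else np.cross(-R[:,2],n);up=-R[:,2]
    piv=np.asarray(P)-up*.004+n*.004
    q=np.array([[-75,25],[75,25],[75,-130],[-75,-130]],float)
    src=np.array([proj(p,piv+ey*a/1e3+up*b/1e3) for a,b in q],np.float32)
    dst=np.array([[(a+80)*s,(30-b)*s] for a,b in q],np.float32)
    return cv2.warpPerspective(p["frame"],cv2.getPerspectiveTransform(src,dst),(160*s,165*s),flags=cv2.INTER_CUBIC)
def blobs(I,s=5,th=75):
    m=(cv2.cvtColor(I,cv2.COLOR_BGR2GRAY)<th).astype(np.uint8)
    n,L,st,c=cv2.connectedComponentsWithStats(m);out=[]
    for i in range(1,n):
        if st[i,4]>20*s*s/2:
            v,u=np.nonzero(L==i);out.append((np.stack([u/s-80,30-v/s],1),st[i,4]/s/s))
    return out
E
python3 - <<'E'
import pickle
from h import *
p=pickle.load(open("show.pkl","rb"));I=dial(p,[.5,-.27,.43],Rt(-90))
cv2.imwrite("pics/rect.png",cv2.resize(I,None,fx=.7,fy=.7))
for th in(70,85,100):
  for Q,a in blobs(I,th=th):
    print(th,"area",round(a),"c",Q.mean(0).round(2),"min",Q.min(0).round(1),"max",Q.max(0).round(1))
    if Q[:,1].max()>-60:
        N=Q[(Q[:,1]<-10)];k=np.polyfit(N[:,1],N[:,0],1);print("  needle x=%.4f z+%.2f ang(deg)=%.2f"%(k[0],k[1],np.degrees(-np.arctan(k[0]))))
E
```

```text
70 area 935 c [-0.59 -7.25] min [-16.4 -79.4] max [12.4 30. ]
  needle x=-0.0003 z+0.66 ang(deg)=0.02
70 area 188 c [ 21.77 -92.3 ] min [  15.4 -101.6] max [ 28.8 -81.2]
85 area 1056 c [-0.56 -8.53] min [-16.8 -79.8] max [12.6 30. ]
  needle x=0.0002 z+0.66 ang(deg)=-0.01
85 area 19 c [-76.28 -35.37] min [-77.8 -42. ] max [-74.4 -29.4]
  needle x=0.2296 z+-68.16 ang(deg)=-12.93
85 area 31 c [-77.61 -78.49] min [-80. -88.] max [-74.2 -68.8]
85 area 217 c [ 21.76 -92.27] min [  15.2 -102.4] max [ 29.2 -80.4]
85 area 12 c [-61.9  -91.99] min [-64.  -95.2] max [-59.6 -88.6]
85 area 13 c [ -42.27 -102.25] min [ -44.  -105.8] max [-40.6 -98.4]
85 area 12 c [  22.56 -109.29] min [  21.4 -112.6] max [  23.8 -105.8]
100 area 1295 c [-0.48 -7.77] min [-17.  -80.4] max [13. 30.]
  needle x=0.0002 z+0.65 ang(deg)=-0.01
100 area 40 c [-76.13 -35.83] min [-78.4 -44. ] max [-73.6 -28.6]
  needle x=0.1864 z+-69.46 ang(deg)=-10.56
100 area 40 c [-76.94 -51.82] min [-79.4 -57.4] max [-73.6 -46.8]
  needle x=0.0107 z+-76.38 ang(deg)=-0.62
100 area 101 c [-76.99 -78.55] min [-80.  -94.2] max [-73.4 -58.8]
  needle x=0.1512 z+-65.12 ang(deg)=-8.60
100 area 252 c [ 21.76 -92.28] min [  14.6 -103.2] max [ 29.6 -79.8]
100 area 21 c [-61.85 -91.94] min [-64.4 -96. ] max [-59.2 -87.8]
100 area 20 c [ 63.1  -92.45] min [ 60.6 -96.2] max [ 65.6 -88.4]
100 area 23 c [ -42.29 -102.3 ] min [ -44.6 -106.8] max [-40.2 -97.8]
100 area 20 c [  43.82 -102.94] min [  41.4 -107.4] max [ 46.  -98.2]
100 area 22 c [  22.52 -109.16] min [  20.8 -113.4] max [  24.2 -104.4]
100 area 19 c [ -21.39 -109.3 ] min [ -23.  -113.4] max [ -19.8 -104.8]
100 area 21 c [   0.57 -111.16] min [  -0.6 -115.8] max [   1.8 -106.6]
100 area 128 c [  31.   -133.04] min [  12.4 -134.8] max [  49.6 -130. ]
```

View pics/rect.png

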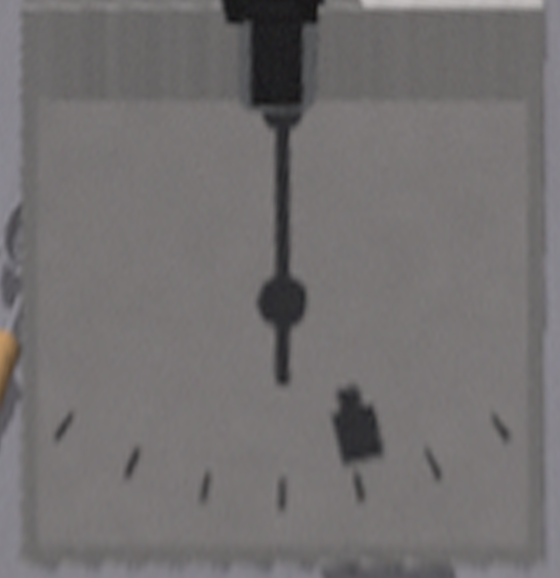

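Mark = 0.226 rad on +y (tab at 21.1 mm lateral, 91.6 mm below the pivot; needle and plate both read 0.00°). Next I stand it upright on the ridge.

```bash
echo 'D=.1368' >> h.py
python3 - <<'E'
from plant import manip,cams
from h import *
import pickle
manip.goto([*RG,.26],Rt(RY)); manip.hold(.4)
f0=manip.get_ft_force();print("free",f0.round(2),manip.get_tcp_pos().round(4))
manip.move_straight([*RG,.222],velocity=.08)
hit=manip.move_straight([*RG,.205],velocity=.012,stop_force=2.0)
print(hit,manip.get_tcp_pos().round(4),(manip.get_ft_force()-f0).round(2)); manip.hold(.5)
P=manip.get_tcp_pos();print("settled",P.round(4),(manip.get_ft_force()-f0).round(2),"foot z",P[2]-D,manip.get_moment().round(2))
np.save("f0.npy",f0)
for n in("side","top"):
    p=cams.get_image(n);pickle.dump(p,open(n+"1.pkl","wb"))
    c=proj(p,P-[0,0,.08]).astype(int);x0=max(0,min(c[0]-100,312));y0=max(0,min(c[1]-90,204));print(n,x0,y0)
    cv2.imwrite(f"pics/{n}1.png",cv2.resize(p["frame"][y0:y0+180,x0:x0+200],None,fx=3,fy=3,interpolation=cv2.INTER_CUBIC))
print(manip.get_t())
E
```

```text
free [ 0.21 -0.35 -3.32] [ 0.5152 -0.2389  0.2601]
True [ 0.515  -0.2387  0.209 ] [0.08 0.46 3.42]
settled [ 0.5149 -0.2386  0.2086] [ 1.32 -0.75  3.97] foot z 0.07175415926281906 [-0.3  -0.44  0.  ]
side 125 204
top 292 116
15.0083
```

View pics/side1.png

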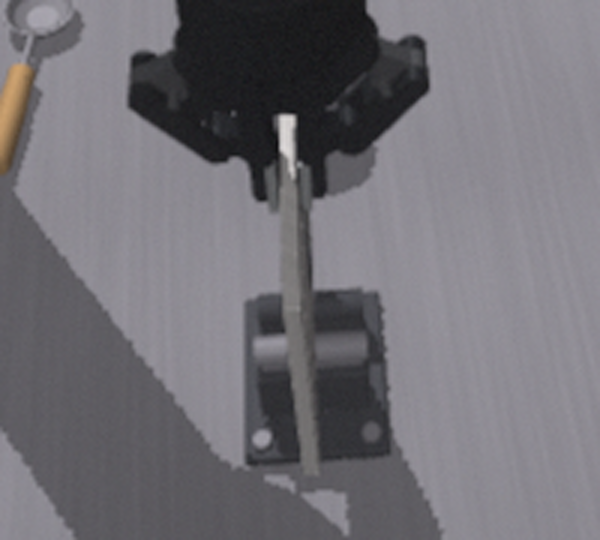

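The crop shows the plate upright and square across the middle of the ridge bar, which spans (253–368, 350). Compression is about 5 mm, so I ease off to about 3 mm and then rock.

Run:
```python
from plant import manip,cams
from h import *
import pickle
f0=np.load("f0.npy")
F=np.array([*RG,.0742])
def pose(t,F=F):
    R=Rt(RY,t);return F-R[:,2]*D,R
P,R=pose(0);manip.move_straight(P,velocity=.01);manip.hold(.3)
fs=np.mean([manip.get_ft_force() for _ in range(3)],0);print("upright",(fs-f0).round(2))
for t in np.linspace(0,-.226,5)[1:]:
    P,R=pose(t);manip.move_straight(P,velocity=.02,rotation=R)
    print(round(t,3),(manip.get_ft_force()-f0).round(2))
manip.hold(2)
for _ in range(3): print((manip.get_ft_force()-f0).round(2),end=" ");manip.hold(.1)
P=manip.get_tcp_pos();R=manip.get_tool_rot();print(P.round(4),"foot",(P+R[:,2]*D).round(4),"tilt",np.arctan2(R[1,2],-R[2,2]),manip.get_grip_width())
for n in("side","top"):
    p=cams.get_image(n);pickle.dump(p,open(n+"2.pkl","wb"))
    W=cloud(p);X=(W-P)@R  # tool coords
    m=(abs(X[...,1])<.012)&(abs(X[...,0])<.085)&(X[...,2]>-.03)&(X[...,2]<.15)
    Q=X[m]*1e3;T=Q[(Q[:,2]<-18)];
    print(n,len(Q),"range",Q.min(0).round(1),Q.max(0).round(1))
    if len(T)>10: k=np.polyfit(T[:,0],T[:,2],1);print(" top edge slope",k.round(4))
p=pickle.load(open("side2.pkl","rb"))
for k in("pointer","mark_tip","pointer_tip"): print(k,[(np.round(d["box"],1).tolist(),round(d["confidence"],2)) for d in cams.recognise(k,cams.get_image("side"))[:2]])
c=proj(p,P-[0,0,.08]).astype(int);x0=c[0]-60;y0=min(c[1]-60,264);print(x0,y0)
cv2.imwrite("pics/side2.png",cv2.resize(p["frame"][y0:y0+120,x0:x0+130],None,fx=5,fy=5,interpolation=cv2.INTER_CUBIC))
print(manip.get_t())
```

```text
upright [ 0.13 -0.04  0.96]
-0.056 [-0.16  0.83  0.36]
-0.113 [-0.2   0.86  0.29]
-0.17 [-0.38  0.79  1.06]
-0.226 [-0.07  0.22  1.06]
[0.15 0.76 0.37] [-0.85  0.68  0.74] [-0.09  0.11  1.03] [ 0.5166 -0.2082  0.2075] foot [ 0.5152 -0.2388  0.0742] tilt -0.2257610472450438 0.006643782262043782
side 1273 range [-75.9 -11.9 -29.8] [ 71.2  11.9 149.5]
 top edge slope [-6.50000e-03 -2.41008e+01]
top 427 range [  4.6 -11.3 -27.1] [ 75.1   1.1 144.7]
 top edge slope [  0.0341 -24.2879]
pointer []
mark_tip []
pointer_tip []
164 222
20.55
```

View pics/side2.png

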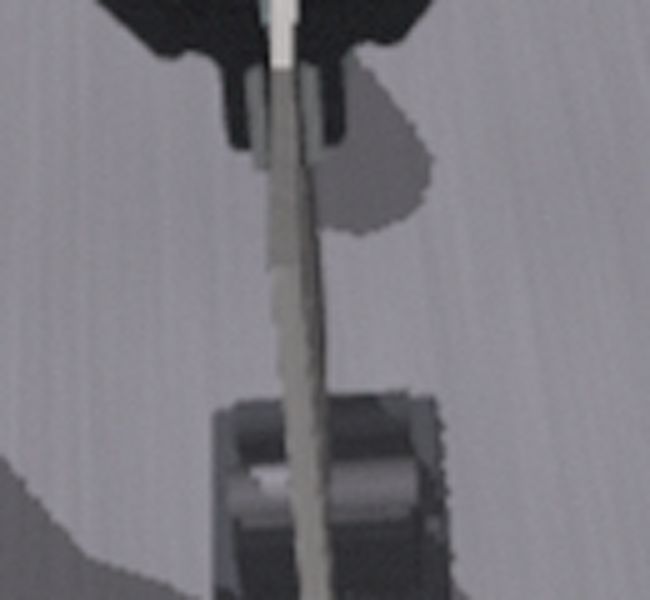

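The crop shows the tilted plate still square across the bar, now leaning away towards the lower ridge. The pointer can't be read edge-on here. I'll add a little preload and check the plate's actual tilt from its edges.

Run:
```python
from plant import manip,cams
from h import *
import pickle
f0=np.load("f0.npy")
R=Rt(RY,-.226);F=np.array([*RG,.0734]);manip.move_straight(F-R[:,2]*D,velocity=.01,rotation=R);manip.hold(.5)
f=[]
for _ in range(8): f.append(manip.get_ft_force());manip.hold(.05)
print("force",(np.mean(f,0)-f0).round(2),np.std(f,0).round(2))
def edges(p,P,R,tag):
    X=(cloud(p)-P)@R*1e3;X=X[np.isfinite(X[...,0])]
    X=X[(abs(X[:,1])<7)&(abs(X[:,0])<82)&(X[:,2]>-28)&(X[:,2]<112)]
    def fit(A,u,v,nm):
        if len(A)<15: print(tag,nm,"few",len(A));return
        for _ in range(4):
            k=np.polyfit(A[:,u],A[:,v],1);r=A[:,v]-np.polyval(k,A[:,u]);A=A[abs(r)<max(1.0,2*r.std())]
        print(tag,nm,len(A),"slope %.4f off %.2f"%tuple(k),"span",A[:,u].min().round(0),A[:,u].max().round(0),"sd",r.std().round(2))
    fit(X[(abs(X[:,2]+24)<4)&(abs(X[:,0])>22)],0,2,"top")
    for s in(1,-1): fit(X[(abs(s*X[:,0]-75)<4)&(X[:,2]>-20)],2,0,"side%+d"%s)
P1=np.array([.5149,-.2386,.2086])
for n in("side","top"): edges(pickle.load(open(n+"1.pkl","rb")),P1,Rt(RY),n+" upright")
P,R=manip.get_tcp_pos(),manip.get_tool_rot()
for n in("side","top"): edges(cams.get_image(n),P,R,n+" tilted")
print("foot",(P+R[:,2]*D).round(4),manip.get_t())
```

```text
force [-0.11  1.26  2.02] [0.4  0.33 0.54]
side upright top 216 slope 0.0006 off -23.78 span -74.0 29.0 sd 0.77
side upright side+1 few 0
side upright side-1 248 slope -0.0015 off -73.12 span -20.0 111.0 sd 0.45
top upright top 161 slope 0.0105 off -23.15 span 30.0 76.0 sd 1.19
top upright side+1 84 slope -0.0014 off 75.19 span -20.0 111.0 sd 0.32
top upright side-1 few 0
side tilted top 206 slope -0.0027 off -23.95 span -75.0 60.0 sd 0.63
side tilted side+1 few 1
side tilted side-1 345 slope 0.0039 off -73.36 span -20.0 112.0 sd 0.67
top tilted top 86 slope -0.0177 off -22.11 span 32.0 64.0 sd 0.83
top tilted side+1 few 9
top tilted side-1 few 0
foot [ 0.5152 -0.2388  0.0734] 21.8
```

Run:
```python
from plant import manip,cams,finish_job
from h import *
f0=np.load("f0.npy")
R=Rt(RY,-.229);F=np.array([*RG,.0734]);manip.move_straight(F-R[:,2]*D,velocity=.01,rotation=R);manip.hold(2.5)
f=[]
for _ in range(8): f.append(manip.get_ft_force());manip.hold(.05)
R=manip.get_tool_rot();P=manip.get_tcp_pos()
print("force",(np.mean(f,0)-f0).round(2),"foot",(P+R[:,2]*D).round(4),"tilt",np.arctan2(R[1,2],-R[2,2]).round(4),manip.get_grip_width(),abs(manip.get_qd()).max().round(3),manip.get_t())
finish_job()
```

```text
force [-0.2   1.05  2.01] foot [ 0.5152 -0.2388  0.0734] tilt -0.2288 0.007016314115271526 0.139 24.95
the job is handed in; nothing more can be done
```

The job is handed in, at about 25 s of the 51 s allowed. The gauge is still gripped and rests on the taller ridge, leaning to what I measured as the set tab.

- **Steps:** I slid the gauge straight up out of its slot and turned the dial to the side camera. The set tab read about 0.226 rad on the +y side, with the needle plumb at 0.00. I then stood the gauge upright and square across the ridge and rocked it sideways about the middle of its bottom edge.
- **Last checks:** The tool was tilted 0.229 rad. That includes about 0.003 rad because the plate's edges showed it had turned roughly 0.004 rad back in the grip. From the arm's pose, the bottom edge's middle was on the ridge centre, with the ridge pressed about 3–4 mm. The wrist showed about 2 N upwards and 1 N sideways, and the arm was nearly still.

**Not confirmed:**
- **Pointer on the tab:** I could not see this in the final pose, because both cameras view the dial nearly edge-on there. It rests on the earlier dial reading, good to about 0.003 rad, and the edge check. I made the last 0.003 rad change after that check and did not re-measure the edges.
- **Ridge load:** Unloaded wrist readings varied by about 1 N, so the true load could be nearer 3 N.
- **Sideways position:** The images suggest the plate sits 0.6–1 mm to its +y side in the grip. That is within calibration error, so I left it.
- **Rest of the bench:** I did not check for disturbed items after the move. The carry path was planned to clear everything.

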